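# Load a sample cartridge through the sprung flap of the sample loader

## Robot

A 6-joint arm with a two-finger parallel gripper is mounted at the origin on the work surface. World frame = base frame: x ahead of the robot, y to its left, z up, the work surface at z = 0. Lengths are in m, angles in rad, forces in N, time in s.
With the tool pointing down it reaches from about 0.2 to 0.875 m from the base axis. Payload 3.4 kg.
Tool frame: the origin (TCP) lies midway between the tips of the shut fingers; the grasp point (between the pads) lies 19 mm behind it (arm.grasp_offset is the distance from the TCP to the grasp point, in m); z points along the fingers, y is the line along which they close (so a half turn about z gives the same grasp; the last joint's range is limited). The gripper opens to 94 mm and grips with 3 to 60 N. Pads are 16 mm wide; open, the fingers measure 119 mm over their backs; the gripper's body (75 mm by 177 mm) begins 78 mm behind the grasp point.
Start: joints at [-1.44, 0.276, 1.505, -0, 1.361, -0.121], TCP at [0.143, -0.557, 0.205] pointing down, gripper open.
Joint ranges: [-2.89, 2.89], [-0.75, 2.08], [0.22, 2.7], [-1.18, 4.32], [0.11, 2.71], [-2.7, 2.7]. Speed limits (rad/s): [2.57, 2.57, 3.14, 3.14, 3.14, 3.14].

## Interface

Orientations are given as a unit quaternion [x, y, z, w].
In Python, from cell import arm gives the robot as it stands. The module is installed in compiled form; this text tells all that it offers. Calls block until the motion is done:
- arm.movep(position, orientation): joint-space move of the TCP to a pose.
- arm.servo_line(position, max_speed=0.15, ori=None): straight line of the TCP; ori=None keeps the orientation; max_speed is the mean speed in m/s.
- arm.goto_joints(angles): joint-space move.
- arm.command_gripper(opening): opening from 0.0 (shut) to 1.0 (fully open); the grip force is fixed at half the most; returns when the fingers have stopped.
- arm.sleep(seconds).
- arm.ik(position, orientation): joint angles nearest the present ones, or None.
- arm.read_state(): the state.
- arm.grab_frame(name): name is "scene" or "side" or "wrist"; returns a dict with "pixels" (384x512x3 uint8, red, green, blue), "camera_matrix" (3x3 intrinsics, pixels), "T" (4x4, takes a point from camera to world coordinates); the wrist camera has in their place "T_tool_cam" (4x4, takes a point from camera to tool coordinates, whose origin is the TCP and whose axes are the flange's). Camera axes: x right, y down, z forward; pixel columns grow to the right and rows downward; lengths in m; the calibration is good to about 2 mm. A picture is of the moment at which its call begins: read the wrist's pose just before it. There is no depth.
A pose or a line that the arm cannot do raises arm.IKError and nothing moves.
- arm.finish_job(): hands the job in; it is judged then, once.
The state is a dict: "t": time; "q": joint angles; "joint_velocities": joint speeds; "joint_torque": joint torques, N m; "ee_pos": TCP position; "tool_rot": TCP orientation; "force": force on the tool from outside, world axes, zero at the start; "moment": the same for the moment, N m; "finger_gap": opening from 0.0 (shut) to 1.0 (fully open); "finger_force": force on a finger pad.
Only numpy, scipy, OpenCV 4.12 (cv2) and the standard library are available. Lean on these libraries where they do the work, as an engineer would, in place of code of your own. Each camera call takes 0.05 s, during which the arm holds its last target. There are 200 camera calls.

## Task

Lay the aluminium cartridge with the round glass window flat in the loader's open lane, between the pusher and the flap, and let go of it. Then slide the pusher to drive it through the sprung flap until you feel it seat firmly but gently against the stop inside (never ramming it: the window is fragile), and draw the pusher right back again so that the flap shuts behind the cartridge. Do not disturb the other things on the bench.

Things in the scene. Friction and masses are not known exactly. Their poses are not given: they have to be found in the camera images.
- cartridge_center (a point): Sample cartridge: loose aluminium block 60 long (its x) x 36 wide (its y) x 40 mm high, 0.13 to 0.25 kg, with a round glass window 21 mm across in a dark ring on its top; both ends alike. This point is its centre, 20 mm above its underside; its z is up. The window is fragile: it cracks if the cartridge is pressed or rammed on the inner stop with more than 18 N.
- loader: Sample loader, fixed to the bench: grey base 110 mm wide, 20 high, from x = -310 to +175 mm of its frame. Origin on the bench under the closed flap; x is the push direction, z up. A straight lane, floor at z = 20 mm, 41 mm wide, runs along y = 0; from x = -300 to 0 it is open above, between guide rails 12 mm thick that stand just 8 mm above the lane floor.
- tunnel_stop_range (a point): Middle of the zone of the hidden stop, on the lane floor at loader x = 123 mm. The lane is a tunnel from x = 0 to 172 mm: white walls, cover clear near the flap and white farther in, 110 mm wide, top at z = 82 mm. Inside, an upright sprung stop (3 N per mm) has its face somewhere from x = 112 to 135 mm, not measured: find it by feel. Seated = pressed on it with 5 N or more (8 to 12 is good); eased, it springs back a few mm.
- loading_place (a point): Point on the lane floor in the open lane (loader x = -60, z = 20 mm), where the middle of the cartridge's underside belongs before pushing, its length along the lane; axes as loader.
- flap (a joint): Steel flap 38 wide x 48 mm high closing the tunnel mouth, hinged at its top edge 50 mm above the lane floor, swinging inwards. 0 = shut, about 1.36 rad when lying on the cartridge. Its spring resists the cartridge with some 5 to 9 N at first, then less. It falls shut once the cartridge's rear end is over 48 mm inside and the pusher is out of the mouth.
- pusher (a joint): Travel of the sliding pusher along the lane, m: 0 = fully back, up to 0.25 towards the tunnel; nose at loader x = -150 mm + travel. Its bar stands 30 mm above the lane floor. It slides with 1 to 2 N of friction plus 6 N per m/s, stays where left and cannot be lifted out; it pushes the cartridge but does not hold it.
- pusher_grip (a point): Point on the axis of the pusher's upright light grey grip post, 110 mm above the bench and 21 mm below the post's top; the post is 16 mm along the push direction x 24 mm across, free from z = 51 to 131 mm, its axis 120 mm behind the pusher's nose. Axes as loader.
- blank: Bystander: a plain aluminium block, 85 x 36 x 24 mm, without a window. Origin at its underside's centre.
- die: Bystander: a stepped steel pellet die, 52 mm wide, 62 mm high. Origin at its underside's centre.
- dish: Bystander: a white ceramic dish, 70 mm wide, 22 mm high. Origin at its underside's centre.
- jar: Bystander: an amber glass jar with a black cap, 48 mm wide, 60 mm high. Origin at its underside's centre.
- driver: Bystander: a screwdriver, 160 mm long, lying on the bench.
- mouse: Bystander: a grey computer mouse, about 62 x 58 x 22 mm. Origin at its underside's centre.
Things that resemble listed ones, but are neither listed nor needed, are in the scene too. What is shaped like the part that bears cartridge_center but red is not meant.

How it is judged:
On the way, in this order (a step that is already met when the one before it is completed fails the run):
1. the cartridge lies flat in the open lane before the flap, along the lane, let go (y of cartridge_center in the frame of loader between -0.006 and 0.006 m and angle between the x axis of cartridge_center and the x axis of loader, either way round below 0.12 rad and z of cartridge_center in the frame of loader between 0.036 and 0.044 m and angle between cartridge_center's own z axis and vertical below 0.06 rad and x of cartridge_center in the frame of loader between -0.13 and -0.025 m and contact force between cartridge and the fingers below 0.1 N), for 0.2 s.
2. the cartridge, pushed by the pusher, holds the flap open (value of joint flap above 0.8 rad and x of cartridge_center in the frame of loader above -0.025 m and contact force between cartridge and pusher above 0.3 N), for 0.05 s.
3. the cartridge is pressed on the inner stop with 5 N or more by the pusher (contact force between cartridge and stop above 5 N and contact force between cartridge and pusher above 3 N), for 0.2 s.
At the end, for the whole second after the job is handed in: The cartridge lies flat (within 0.06 rad) and straight (within 0.12 rad) in the tunnel, wholly behind the flap and within 4 mm of the inner stop, at rest; the flap is shut (under 0.08 rad); the pusher is drawn back to under 60 mm of travel; it is released (y of cartridge_center in the frame of loader between -0.006 and 0.006 m and angle between the x axis of cartridge_center and the x axis of loader, either way round below 0.12 rad and z of cartridge_center in the frame of loader between 0.036 and 0.044 m and angle between cartridge_center's own z axis and vertical below 0.06 rad and x of cartridge_center in the frame of loader above 0.078 m and x of cartridge_center in the frame of stop above -0.034 m and value of joint flap below 0.08 rad and value of joint pusher below 0.06 m and linear speed of cartridge below 0.01 m/s); the robot touches nothing.
It fails at once if the cartridge is pressed on the inner stop with more than 18 N (contact force between cartridge and stop above 18 N).
It fails at once if a bystander is moved by more than 30 mm (distance of any of blank, die, dish, jar, driver, mouse from where it was at the start of the episode above 0.03 m).
It also fails if it takes over 72 s, if anything falls off the work surface, if the arm or the gripper's body presses on something with over 40 N, if the wrist force passes 120 N, or if a joint passes its speed limit or range.

## Working session

There is one attempt and no reset: what is moved stays moved. The work goes in short steps, each a Python script; the robot and the scene stay as the last script left them, time stands still between calls to the robot, and variables do not carry over. Pictures are saved under pics/ and viewed, at most 10 in all, crops included, and the job is handed in when it is done.

```bash
mkdir -p pics; ls
python3 - <<'E'
from cell import arm
import cv2,numpy as np,pickle
d={}
for n in("scene","side","wrist"):
    s=arm.read_state();f=arm.grab_frame(n);f['s']=s;d[n]=f
    cv2.imwrite(f"pics/{n}0.png",f["pixels"][:,:,::-1])
pickle.dump(d,open("f0.pkl","wb"))
a=cv2.hconcat([d["scene"]["pixels"],d["side"]["pixels"]])
for n in d: print(n,{k:np.round(v,3).tolist() for k,v in d[n].items() if k not in('pixels','s')})
print(d['wrist']['s'])
E
```

```text
pics
scene {'camera_matrix': [[454.238, 0.0, 252.808], [0.0, 454.238, 194.409], [0.0, 0.0, 1.0]], 'T': [[0.793, 0.348, -0.5, 1.153], [0.609, -0.425, 0.669, -0.704], [0.02, -0.835, -0.55, 0.676], [0.0, 0.0, 0.0, 1.0]]}
side {'camera_matrix': [[462.512, 0.0, 256.285], [0.0, 462.512, 189.284], [0.0, 0.0, 1.0]], 'T': [[0.9, -0.302, 0.314, 0.272], [-0.435, -0.625, 0.648, -0.718], [0.001, -0.72, -0.694, 0.848], [0.0, 0.0, 0.0, 1.0]]}
wrist {'camera_matrix': [[284.4, 0.0, 254.677], [0.0, 284.4, 188.894], [0.0, 0.0, 1.0]], 'T_tool_cam': [[-0.002, -0.969, -0.245, 0.071], [1.0, -0.001, -0.001, 0.001], [0.0, -0.245, 0.969, -0.179], [0.0, 0.0, 0.0, 1.0]]}
{'t': 0.1, 'q': array([-1.44002810e+00,  2.76533469e-01,  1.50595843e+00, -2.02126668e-05,
        1.36070185e+00, -1.20996732e-01]), 'joint_velocities': array([-0.00097654, -0.0022398 , -0.00216306, -0.0009383 , -0.00124272,
        0.00013918]), 'joint_torque': array([ 1.27107163e-03, -4.05455840e+01, -2.37780172e+01,  7.05463719e-02,
        2.99512956e-02, -4.53529276e-05]), 'ee_pos': array([ 0.14316529, -0.55638782,  0.20470943]), 'tool_rot': array([ 9.92086674e-01,  1.25552338e-01, -1.37935598e-05, -8.00490215e-04]), 'force': array([ 0.16486387, -0.10262826,  0.52876269]), 'moment': array([-0.05203476,  0.02509593, -0.00243462]), 'finger_force': 0.0, 'finger_gap': 1.000870379072383}
```

View pics/scene0.png

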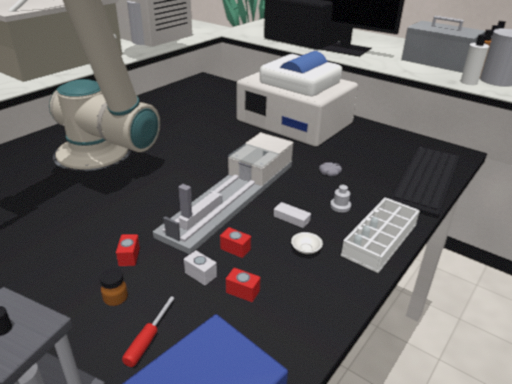

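View pics/side0.png

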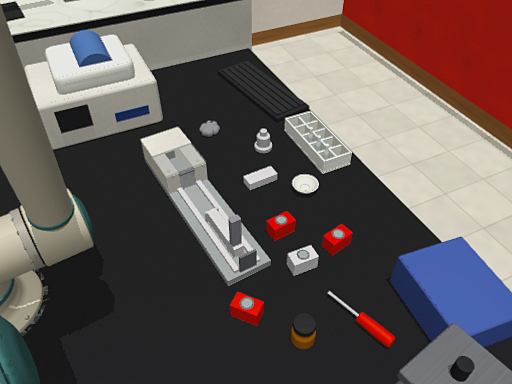

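Candidates, scene and side pixels:
- Silver block with window: (200,266) / (302,260). It fits the description: aluminium with a round window.
- Red blocks, not meant: (236,241), (243,284), (128,250) in the scene view.
- Plain blank without a window: (292,214).

I'll check this in one enlarged crop.

Run:
```python
import cv2,pickle
d=pickle.load(open("f0.pkl","rb"))
a=d['scene']['pixels'][130:290,150:310];b=d['side']['pixels'][125:285,135:325]
z=lambda i,w:cv2.resize(i,(w,600 if 0 else int(i.shape[0]*w/i.shape[1])),interpolation=cv2.INTER_CUBIC)
A=cv2.resize(a,None,fx=2.25,fy=2.25,interpolation=2);B=cv2.resize(b,None,fx=2.25,fy=2.25,interpolation=2)
cv2.imwrite("pics/crop1.png",cv2.hconcat([A,B])[:,:,::-1])
```

```text
(no output)
```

View pics/crop1.png

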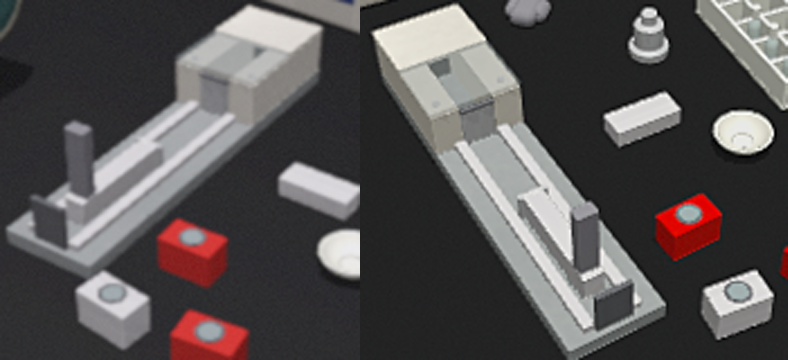

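The crop confirms it: the silver block with the dark-ringed window is the cartridge, at crop (112,308). The loader's pusher end is nearest the camera. Next I'll get rough poses from rays, then look from above with the wrist camera.

```bash
cat > h.py <<'E'
import numpy as np,cv2
from cell import arm
from scipy.spatial.transform import Rotation as R
def Twc(f,s):
    if 'T' in f: return f['T']
    T=np.eye(4);T[:3,:3]=R.from_quat(s['tool_rot']).as_matrix();T[:3,3]=s['ee_pos'];return T@f['T_tool_cam']
def ray(f,s,uv,z):
    T=Twc(f,s);p=np.atleast_2d(np.asarray(uv,float));d=np.c_[p,np.ones(len(p))]@np.linalg.inv(f['camera_matrix']).T@T[:3,:3].T
    return T[:3,3]+d*((z-T[2,3])/d[:,2:])
def proj(f,s,P):
    c=np.linalg.inv(Twc(f,s));q=(np.atleast_2d(P)@c[:3,:3].T+c[:3,3])@f['camera_matrix'].T;return q[:,:2]/q[:,2:]
def down(yaw): # tool pointing down, tool x along world angle yaw
    c,s=np.cos(yaw),np.sin(yaw);return R.from_matrix(np.array([[c,s,0],[s,-c,0],[0,0,-1]])).as_quat()
def snap(name,file):
    s=arm.read_state();f=arm.grab_frame(name);f['s']=s;cv2.imwrite(file,f['pixels'][:,:,::-1]);return f
E
python3 - <<'E'
from h import *;import pickle
d=pickle.load(open("f0.pkl","rb"))
S=lambda x,y:(150+x/2.25,130+y/2.25);D=lambda x,y:(135+(x-360)/2.25,125+y/2.25)
f,g=d['scene'],d['side']
print("rear corners z20 scene",ray(f,0,[S(8,232),S(90,265)],.02).round(4),"\nside",ray(g,0,[D(572,352),D(665,305)],.02).round(4))
print("tunnel roof rear, scene",ray(f,0,[S(322,40)],.082).round(4),"side",ray(g,0,[D(375,40),D(458,6)],.082).round(4))
print("window",ray(f,0,[S(112,293)],.04),ray(g,0,[D(738,291)],.04))
print("post top",ray(f,0,[S(79,126)],.131),ray(g,0,[D(585,208)],.131))
E
```

```text
rear corners z20 scene [[ 0.4776 -0.1793  0.02  ]
 [ 0.5794 -0.1642  0.02  ]] 
side [[ 0.4711 -0.1753  0.02  ]
 [ 0.5758 -0.1644  0.02  ]]
tunnel roof rear, scene [[0.5544 0.2826 0.082 ]] side [[0.4216 0.2902 0.082 ]
 [0.5319 0.3116 0.082 ]]
window [[ 0.64065989 -0.19673901  0.04      ]] [[ 0.64037756 -0.19361648  0.04      ]]
post top [[ 0.51907175 -0.10876096  0.131     ]] [[ 0.51913753 -0.10597997  0.131     ]]
```

Run:
```python
from h import *;import pickle
arm.movep([0.55,0.02,0.25],down(np.radians(6)));arm.sleep(.3)
f=snap('wrist','pics/w1.png')
arm.movep([0.62,-0.15,0.22],down(np.radians(6)));arm.sleep(.3)
g=snap('wrist','pics/w2.png')
pickle.dump((f,g),open('w.pkl','wb'));print(f['s']['ee_pos'],g['s']['ee_pos'],g['s']['t'],g['s']['force'])
cv2.imwrite("pics/w12.png",cv2.resize(cv2.vconcat([f['pixels'],g['pixels']])[:,:,::-1],(400,600)))
```

```text
[0.55003253 0.01959133 0.24996865] [ 0.61994866 -0.14857979  0.22078829] 4.0833 [ 0.13962734 -0.63749988  0.739684  ]
```

View pics/w1.png

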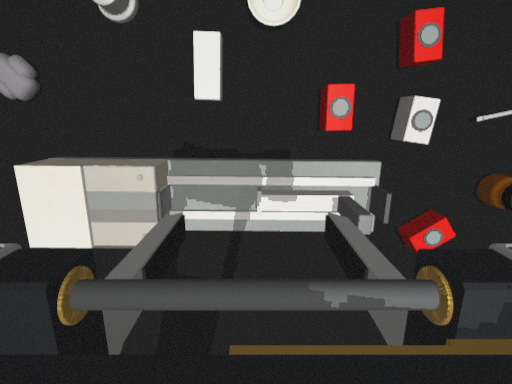

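View pics/w2.png

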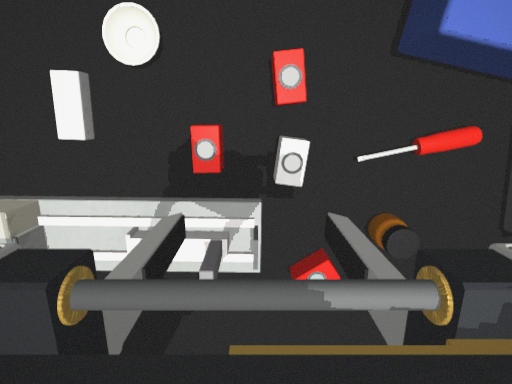

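w1 shows the loader horizontal, with rails near rows 177–185 and 211–219. The pusher end edge is near col 380 and the tunnel front near col 168. The silver cartridge's window is at (422,120) in w1 and (292,162) in w2. I'll fit the edges numerically.

Run:
```python
from h import *;import pickle
f,g=pickle.load(open('w.pkl','rb'))
G=cv2.cvtColor(f['pixels'],cv2.COLOR_RGB2GRAY).astype(int)
for c in(195,220,245,300,340,365): print(c,G[152:236,c].tolist())
for r in(164,170,175,181): print(r,'L',G[r,155:185].tolist(),'R',G[r,368:392].tolist())
def win(F,box):
    x0,y0,x1,y1=box;h=cv2.cvtColor(F['pixels'],cv2.COLOR_RGB2GRAY)[y0:y1,x0:x1]
    m=(h>140).astype(np.uint8);cs,_=cv2.findContours(m,cv2.RETR_EXTERNAL,2);c=max(cs,key=cv2.contourArea)
    hole=cv2.drawContours(np.zeros_like(m),[c],-1,1,-1)
    w=cv2.morphologyEx(((hole>0)&(h<185)).astype(np.uint8),cv2.MORPH_OPEN,np.ones((5,5),np.uint8))
    cc=max(cv2.findContours(w,cv2.RETR_EXTERNAL,2)[0],key=cv2.contourArea)
    return c[:,0]+[x0,y0],cv2.fitEllipse(cc),x0,y0
for F,b in((f,(385,85,445,150)),(g,(265,125,320,195))):
    c,e,x0,y0=win(F,b);uv=(e[0][0]+x0,e[0][1]+y0);print('win',uv,e[1],ray(F,F['s'],[uv],.04))
    h=cv2.cvtColor(F['pixels'],cv2.COLOR_RGB2GRAY)
    print(cv2.approxPolyDP(c.astype(np.int32),3,True)[:,0].tolist())
h=cv2.cvtColor(g['pixels'],cv2.COLOR_RGB2GRAY)
for r in range(134,190,5):print(r,h[r,270:315].tolist())
```

```text
195 [31, 26, 29, 28, 28, 35, 62, 75, 100, 119, 118, 120, 119, 119, 119, 118, 120, 120, 119, 120, 118, 116, 117, 109, 157, 178, 179, 176, 175, 175, 178, 179, 147, 119, 121, 122, 121, 120, 117, 121, 120, 121, 120, 121, 121, 122, 121, 153, 175, 172, 172, 173, 172, 175, 174, 178, 174, 140, 103, 211, 233, 234, 233, 231, 233, 234, 223, 190, 172, 174, 173, 172, 172, 171, 169, 172, 172, 166, 115, 36, 44, 36, 35, 40]
220 [32, 25, 35, 26, 18, 29, 57, 72, 102, 119, 119, 120, 119, 115, 117, 118, 118, 119, 117, 119, 121, 118, 119, 112, 142, 174, 178, 180, 179, 177, 179, 183, 156, 129, 120, 122, 121, 121, 119, 119, 122, 121, 122, 120, 120, 120, 120, 119, 121, 120, 117, 119, 154, 174, 175, 173, 173, 143, 104, 181, 229, 234, 235, 233, 233, 235, 230, 202, 170, 169, 171, 170, 173, 175, 175, 174, 173, 173, 122, 48, 39, 39, 39, 42]
245 [36, 31, 32, 28, 29, 29, 50, 67, 93, 115, 117, 117, 115, 118, 120, 119, 120, 123, 118, 119, 119, 119, 119, 111, 128, 164, 179, 176, 175, 178, 178, 181, 161, 133, 115, 116, 118, 114, 117, 116, 117, 118, 117, 119, 117, 114, 115, 119, 118, 116, 119, 121, 120, 120, 119, 119, 
[... 1992 characters left out ...]
 118, 111] R [170, 173, 173, 171, 172, 172, 171, 173, 170, 172, 171, 145, 71, 39, 37, 43, 35, 38, 37, 40, 31, 37, 39, 39]
181 L [142, 98, 94, 95, 96, 93, 96, 94, 97, 96, 97, 97, 140, 169, 172, 172, 172, 172, 173, 172, 173, 170, 172, 174, 175, 172, 175, 174, 174, 176] R [232, 232, 232, 232, 231, 232, 233, 201, 174, 170, 164, 87, 37, 36, 33, 35, 37, 34, 35, 40, 29, 43, 30, 33]
win (421.57617568969727, 119.85906219482422) (19.669105529785156, 22.4295654296875) [[ 0.63939256 -0.19487597  0.04      ]]
[[414, 96], [403, 140], [427, 144], [439, 99]]Traceback (most recent call last):
  File "<stdin>", line 14, in <module>
  File "<stdin>", line 11, in win
ValueError: max() iterable argument is empty
```

Run:
```python
from h import *;import pickle
from scipy.optimize import least_squares
f,g=pickle.load(open('w.pkl','rb'));s=f['s']
E=[(-.055,.02,[(195,160.2),(220,160.2),(245,160.3),(300,161),(340,161),(365,161.2)]),
(-.0205,.028,[(195,183.97),(220,184.25),(245,184.5),(300,185.3),(340,185.5),(365,185.8)]),
(.0205,.028,[(195,210.67),(220,210.9),(245,211.37)]),(.0325,.028,[(195,218.6),(220,218.9),(300,219.6)]),
(.055,.02,[(195,230.1),(220,230.1),(300,231.07)])]
P=[(y,ray(f,s,p,z)[:,:2]) for y,z,p in E]
X=[(-.310,ray(f,s,[(380.9,164),(380.1,170),(379.5,175)],.02)[:,:2]),(0,ray(f,s,[(170.8,164),(170.8,170)],.02)[:,:2])]
def res(v):
    u=np.array([np.cos(v[2]),np.sin(v[2])]);n=np.array([-u[1],u[0]]);o=v[:2]
    return np.concatenate([(p-o)@n-y for y,p in P]+[(p-o)@u-x for x,p in X])
r=least_squares(res,[.49,.13,1.67]);print(r.x,np.degrees(r.x[2]));print((res(r.x)*1e3).round(1))
np.save('loader.npy',r.x)
u=np.array([np.cos(r.x[2]),np.sin(r.x[2])]);print(r.x[:2]-.06*u)
# post top in w1 : find lightgrey dark top ; via scene/side estimate
n=np.array([-u[1],u[0]])
for p in((.5191,-.1088),(.5191,-.106)):q=np.array(p)-r.x[:2];print('post loader xy',q@u,q@n)
# cartridge in w1/w2
for F,b in((f,(385,85,445,150)),(g,(268,128,318,192))):
    h=F['pixels'].astype(int);x0,y0,x1,y1=b
    m=((h.min(2)>90)[y0:y1,x0:x1]).astype(np.uint8)
    c=max(cv2.findContours(m,cv2.RETR_EXTERNAL,2)[0],key=cv2.contourArea)
    q=cv2.approxPolyDP(c,3,True)[:,0]+[x0,y0];print(q.tolist())
h=cv2.cvtColor(g['pixels'],cv2.COLOR_RGB2GRAY)
for r in range(132,192,4):print(r,h[r,270:315].tolist())
```

```text
[0.49406632 0.13918515 1.66251565] 95.25513020342538
[ 1.1  0.7  0.4  0.6 -0.  -0.1 -0.   0.  -0.   0.3 -0.   0.  -0.3 -0.4
 -0.1  0.1  0.2 -0.  -0.7 -1.1 -0.8  2.   2.1  2.1 -3.3 -2.8]
[0.49956177 0.07943735]
post loader xy -0.2492356572013951 -0.0022153015544008753
post loader xy -0.2464474263556456 -0.0024717557429234788
[[415, 95], [403, 140], [427, 144], [440, 99]]
[[280, 136], [275, 183], [301, 186], [310, 142]]
132 [50, 48, 49, 47, 48, 49, 51, 48, 50, 47, 44, 45, 51, 51, 48, 46, 47, 46, 48, 45, 50, 50, 48, 45, 51, 48, 49, 47, 49, 49, 48, 47, 48, 44, 51, 47, 50, 47, 47, 48, 48, 48, 45, 47, 49]
136 [49, 49, 48, 47, 47, 47, 50, 43, 46, 76, 107, 112, 111, 109, 107, 106, 94, 89, 78, 60, 59, 59, 52, 47, 42, 44, 49, 46, 47, 47, 48, 52, 46, 48, 43, 48, 47, 48, 47, 48, 51, 46, 51, 48, 49]
140 [46, 48, 48, 48, 47, 41, 39, 34, 54, 105, 116, 152, 207, 246, 247, 247, 247, 247, 247, 247, 247, 247, 247, 247, 247, 246, 246, 245, 244, 241, 238, 236, 233, 228, 215, 185, 157, 113, 72, 50, 45, 48, 48, 49, 44]
144 [53, 46, 45, 45, 48, 36, 41, 34, 97, 114, 108, 236, 247, 247, 247, 247, 247, 247, 24
[... 1763 characters left out ...]
219, 218, 219, 218, 218, 217, 219, 246, 247, 215, 95, 50, 46, 52, 47, 46, 46, 47, 50, 45, 49]
180 [34, 39, 34, 37, 79, 153, 208, 218, 218, 218, 217, 217, 217, 218, 219, 220, 221, 221, 222, 219, 218, 218, 220, 219, 217, 217, 220, 218, 218, 218, 246, 247, 245, 136, 48, 46, 49, 45, 49, 49, 49, 50, 50, 50, 46]
184 [39, 35, 39, 29, 35, 33, 47, 61, 79, 93, 120, 133, 133, 139, 149, 157, 178, 184, 202, 217, 212, 217, 217, 218, 218, 220, 220, 219, 217, 218, 219, 243, 149, 53, 49, 44, 43, 52, 48, 48, 49, 46, 49, 44, 47]
188 [37, 38, 39, 40, 36, 41, 36, 40, 36, 39, 39, 41, 35, 38, 36, 42, 34, 40, 39, 38, 39, 37, 38, 46, 47, 50, 44, 49, 49, 46, 47, 49, 43, 49, 47, 48, 52, 47, 47, 46, 51, 47, 47, 46, 46]
```

Run:
```python
from h import *;import pickle,json
f,g=pickle.load(open('w.pkl','rb'));s=g['s']
rr=np.arange(148,180,4)
Rt=ray(g,s,list(zip([308.4,307.8,307,306.3,305.6,304.8,304.1,303.3],rr)),.04)[:,:2]
Lf=ray(g,s,list(zip([279.6,279,278.4,277.7,277.1,276.4,275.9,275.3],rr)),.04)[:,:2]
def ax(p):
    d=np.linalg.svd(p-p.mean(0))[2][0];return d*np.sign(d[0]+1e-9)
a,b=ax(Rt),ax(Lf);d=a+b;d/=np.linalg.norm(d);n=np.array([-d[1],d[0]])
print('yaws',np.degrees([np.arctan2(*a[::-1]),np.arctan2(*b[::-1])]),'width',(Rt.mean(0)-Lf.mean(0))@n)
w=ray(g,s,[(291.5,162.4)],.04)[0,:2];print('win',w,'edge mid offset',((Rt.mean(0)+Lf.mean(0))/2-w)@n)
e=ray(g,s,[(296,138.4),(288,184.0)],.04)[:,:2];print('ends along',(e-w)@d)
yaw=np.arctan2(d[1],d[0]);L=np.load('loader.npy')
json.dump(dict(win=w.tolist(),yaw=yaw),open('c.json','w'))
u=np.array([np.cos(L[2]),np.sin(L[2])])
for nm,p,z,y0 in(('pick',w,.014,yaw),('place',L[:2]-.06*u,.034,L[2]),('post',L[:2]-.248*u,.091,L[2]-np.pi/2),('postend',L[:2]-.04*u,.091,L[2]-np.pi/2)):
    for k in(0,np.pi,-np.pi):
        q=arm.ik([*p,z],down(y0+k));print(nm,round(np.degrees(y0+k)),None if q is None else np.round(q,2))
```

```text
yaws [-1.82431179 -1.6521133 ] width -0.0359505700143172
win [ 0.63960674 -0.19455528] edge mid offset -0.00012753452434667556
ends along [ 0.03053688 -0.02849337]
pick -2 [-0.4   0.56  1.55 -0.    1.04  1.2 ]
pick 178 [-0.4   0.56  1.55 -0.    1.04 -1.94]
pick -182 [-0.4   0.56  1.55 -0.    1.04 -1.94]
place 95 [ 0.02  0.33  1.9  -0.    0.91 -0.07]
place 275 None
place -85 None
post 5 [-0.34  0.3   1.78 -0.    1.06  1.14]
post 185 [-0.34  0.3   1.78 -0.    1.06 -2.  ]
post -175 [-0.34  0.3   1.78 -0.    1.06 -2.  ]
postend 5 [ 0.06  0.27  1.82 -0.    1.05  1.54]
postend 185 [ 0.06  0.27  1.82 -0.    1.05 -1.6 ]
postend -175 [ 0.06  0.27  1.82 -0.    1.05 -1.6 ]
```

Cartridge width measures 35.95 mm against 36 expected, and the window sits mid-block, so I'll pick it up.

Run:
```python
from h import *;import json
c=json.load(open('c.json'));L=np.load('loader.npy');u=np.array([np.cos(L[2]),np.sin(L[2])])
w=c['win'];o=down(c['yaw'])
arm.command_gripper(.75)
arm.movep([*w,.12],o);arm.servo_line([*w,.0145],.12);arm.sleep(.2)
arm.command_gripper(0.);s=arm.read_state();print('grip',s['finger_gap']*94,s['finger_force'],s['ee_pos'],s['t'])
arm.servo_line([*w,.15],.15)
p=L[:2]-.06*u
arm.movep([*p,.12],down(L[2]));arm.sleep(.3)
s=arm.read_state();print(s['finger_gap']*94,s['force'],s['ee_pos'],s['t'])
f=snap('scene','pics/p1.png');g=snap('side','pics/p1b.png')
arm.servo_line([*p,.065],.1);arm.sleep(.3)
f=snap('scene','pics/p1.png');g=snap('side','pics/p1b.png');h=snap('wrist','pics/p1w.png')
A=lambda i,x,y:cv2.resize(i['pixels'][y:y+130,x:x+130],None,fx=3,fy=3,interpolation=2)
cv2.imwrite('pics/p1c.png',cv2.hconcat([A(f,180,120),A(g,135,130)])[:,:,::-1])
```

```text
grip 35.683421051592305 29.997282028198242 [ 0.63958415 -0.19451942  0.0144758 ] 7.0917
35.638348939085645 [-0.06734341 -0.10292271 -1.7238004 ] [0.50006127 0.07889323 0.1198995 ] 9.625
```

View pics/p1c.png

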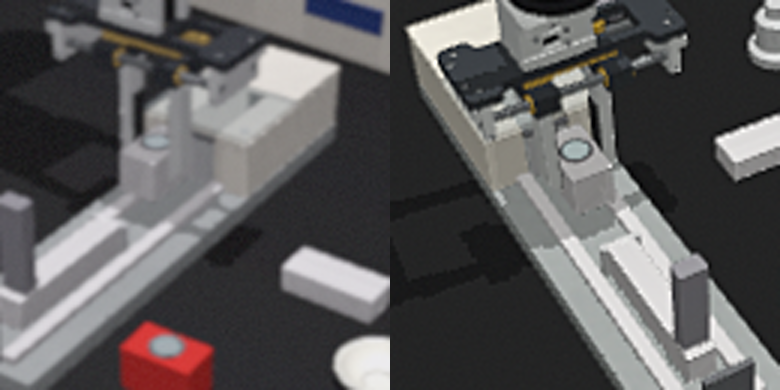

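The cartridge is held over the lane and aligned, roughly (155,160) left and (575,150) right in the crop. Next I'll lower it while watching the force.

Run:
```python
from h import *
L=np.load('loader.npy');u=np.array([np.cos(L[2]),np.sin(L[2])]);p=L[:2]-.06*u
f0=arm.read_state()['force'][2]
arm.servo_line([*p,.048],.05);arm.sleep(.1)
for z in np.arange(.046,.0325,-.001):
    arm.servo_line([*p,z],.02);s=arm.read_state();df=s['force']
    print(round(z,4),s['ee_pos'][2].round(4),df.round(1))
    if df[2]-f0>3: break
print(s['t'])
```

```text
0.046 0.046 [-0.1 -0.3 -1.9]
0.045 0.045 [-1.1  0.2 -1.6]
0.044 0.0439 [ 0.   0.1 -2.6]
0.043 0.0429 [-0.3 -0.6 -1.7]
0.042 0.0419 [-0.4 -1.1 -2.6]
0.041 0.0409 [ 0.5  0.4 -2.5]
0.04 0.0399 [ 0.1 -0.4 -1.6]
0.039 0.0389 [ 0.1 -0.2 -2. ]
0.038 0.0379 [-0.5  0.1 -2.6]
0.037 0.0369 [ 0.7  0.1 -1.7]
0.036 0.0359 [-0.2 -1.1 -2.4]
0.035 0.0349 [-0.2 -0.2 -1.6]
0.034 0.0344 [-0.9  0.7  2.6]
14.7167
```

Run:
```python
from h import *
L=np.load('loader.npy');u=np.array([np.cos(L[2]),np.sin(L[2])]);n=np.array([-u[1],u[0]])
arm.command_gripper(.75);p=arm.read_state()['ee_pos'][:2]
arm.servo_line([*p,.16],.15)
q=L[:2]-.248*u-.001*n
arm.movep([*q,.19],down(L[2]-np.pi/2));arm.sleep(.2)
f=snap('scene','pics/p2.png');g=snap('side','pics/p2b.png')
A=lambda i,x,y:cv2.resize(i['pixels'][y:y+130,x:x+130],None,fx=3,fy=3,interpolation=2)
cv2.imwrite('pics/p2c.png',cv2.hconcat([A(f,160,130),A(g,145,140)])[:,:,::-1])
print(arm.read_state()['t'])
```

```text
17.8333
```

View pics/p2c.png

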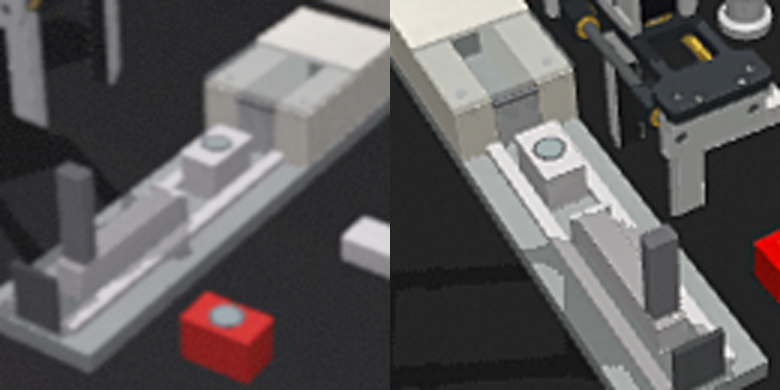

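The cartridge lies flat and straight between the rails, at (215,155) left and (550,160) right in the crop, and the flap is shut. Now I'll grip the post and push.

Run:
```python
from h import *
L=np.load('loader.npy');u=np.array([np.cos(L[2]),np.sin(L[2])]);n=np.array([-u[1],u[0]])
q=L[:2]-.248*u-.001*n
arm.servo_line([*q,.091],.1)
arm.command_gripper(0.);arm.sleep(.2);s=arm.read_state()
print('gap',s['finger_gap']*94,s['finger_force'],s['t'],'force u',s['force'][:2]@u,(s['ee_pos'][:2]-L[:2])@u)
# push: post x from here; cartridge front ~ post+180
def go(x,v):
    arm.servo_line([*(L[:2]+x*u-.001*n),.091],v);s=arm.read_state();return s,-(s['force'][:2]@u),(s['ee_pos'][:2]-L[:2])@u
for x in list(np.arange(-.235,-.082,.012)):
    s,F,X=go(x,.05);print(round(X*1e3,1),round(F,1),round(s['finger_gap']*94,1),end=' | ')
    if F>22: print('STOP');break
print(s['t'])
```

```text
gap 15.924804738327003 29.99912291765213 20.0583 force u 1.3316099279049796 -0.24794002345933236
-234.1 -0.6 15.7 | -222.2 -1.3 15.8 | -210.2 -1.4 16.0 | -198.2 -2.1 15.9 | -186.1 -1.3 15.8 | -176.0 5.4 15.8 | -164.6 8.1 15.8 | -151.7 4.6 15.8 | -139.1 2.7 15.7 | -126.6 1.3 15.8 | -114.7 0.4 15.8 | -102.7 0.5 16.0 | -90.8 1.0 15.7 | 25.1667
```

Run:
```python
from h import *
L=np.load('loader.npy');u=np.array([np.cos(L[2]),np.sin(L[2])]);n=np.array([-u[1],u[0]])
def rd():
    F=[]
    for _ in range(4): F.append(-(arm.read_state()['force'][:2]@u));arm.sleep(.01)
    s=arm.read_state();return np.mean(F),(s['ee_pos'][:2]-L[:2])@u,s['t']
go=lambda x,v:arm.servo_line([*(L[:2]+x*u-.001*n),.091],v)
go(-.078,.05);base=[];x=-.078;hold=0
while x<-.036:
    x+=.001 if len(base)<4 or F-b<3 else .0005
    go(x,.012);F,X,t=rd()
    if len(base)<4: base.append(F)
    elif F-b<1.5: base.append(F)
    b=np.median(base[-6:])
    print(round(x*1e3,1),round(X*1e3,1),round(F,1),end=' | ')
    if F-b>9: hold=1;break
if hold:
    arm.sleep(.5);F,X,t=rd();print('\nheld',F,'base',b,X)
print(t)
```

```text
-77.0 -77.5 3.3 | -76.0 -76.8 4.0 | -75.0 -75.8 3.9 | -74.0 -74.8 3.4 | -73.0 -73.8 4.0 | -72.0 -72.8 3.6 | -71.0 -71.8 4.3 | -70.0 -70.5 3.0 | -69.0 -69.4 2.5 | -68.0 -68.4 2.9 | -67.0 -67.4 2.9 | -66.0 -66.3 2.3 | -65.0 -65.3 2.6 | -64.0 -64.3 2.8 | -63.0 -63.3 3.0 | -62.0 -62.3 2.8 | -61.0 -61.3 2.5 | -60.0 -60.3 2.5 | -59.0 -59.3 2.9 | -58.0 -58.3 2.4 | -57.0 -57.3 2.8 | -56.0 -56.3 3.0 | -55.0 -55.3 2.4 | -54.0 -54.3 2.2 | -53.0 -53.5 3.3 | -52.0 -52.9 5.0 | -51.0 -52.4 6.0 | -50.5 -52.3 7.5 | -50.0 -52.0 8.3 | -49.5 -51.8 9.2 | -49.0 -51.5 9.8 | -48.5 -51.3 10.5 | -48.0 -51.1 10.9 | -47.5 -50.8 12.4 | 
held 12.042777153721847 base 2.6038293954746123 -0.05080507450261587
35.7417
```

The cartridge is seated at about 9.4 N above baseline, which is inside the 8–12 N target. I'll ease off and draw the pusher back.

Run:
```python
from h import *
L=np.load('loader.npy');u=np.array([np.cos(L[2]),np.sin(L[2])]);n=np.array([-u[1],u[0]])
go=lambda x,v:arm.servo_line([*(L[:2]+x*u-.001*n),.091],v)
go(-.060,.008);go(-.09,.04);go(-.252,.08);arm.sleep(.3)
s=arm.read_state();print((s['ee_pos'][:2]-L[:2])@u,s['finger_gap']*94,s['force'],s['t'])
arm.command_gripper(.75);p=s['ee_pos'][:2];arm.servo_line([*p,.22],.15)
arm.movep([.6,-.25,.3],down(L[2]-np.pi/2));arm.sleep(.3)
f=snap('scene','pics/p3.png');g=snap('side','pics/p3b.png')
A=lambda i,x,y:cv2.resize(i['pixels'][y:y+130,x:x+130],None,fx=3,fy=3,interpolation=2)
cv2.imwrite('pics/p3c.png',cv2.hconcat([A(f,170,120),A(g,135,120)])[:,:,::-1])
print(arm.read_state()['t'])
```

```text
-0.25214437452911104 15.71598514046892 [-3.1244696   0.0334078  -2.31633543] 40.8333
43.95
```

View pics/p3c.png

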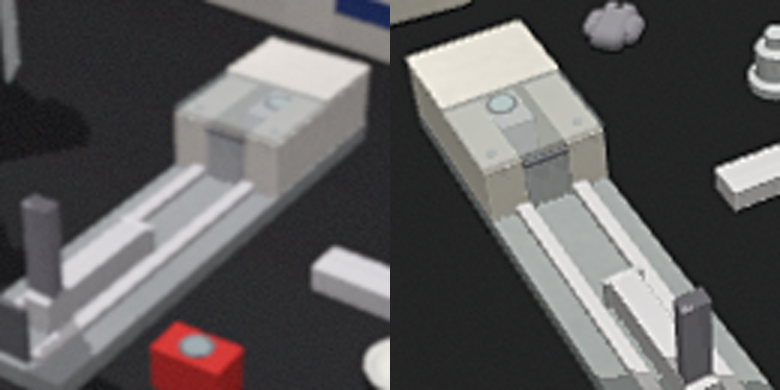

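The flap is shut, at (228,155) left and (548,178) right in the crop. The cartridge's window shows through the clear cover at (277,103) and (500,103), and the pusher is drawn back. I'll check the window's position, then hand in.

Run:
```python
from h import *;import pickle
d=pickle.load(open("f0.pkl","rb"));L=np.load('loader.npy');u=np.array([np.cos(L[2]),np.sin(L[2])]);n=np.array([-u[1],u[0]])
ok=[]
for k,uv in(('scene',(170+277/3,120+103/3)),('side',(135+110/3,120+103/3))):
    p=ray(d[k],0,[uv],.06)[0,:2]-L[:2];print(k,p@u,p@n);ok.append(p@u)
if min(ok)>.09: print(arm.finish_job())
```

```text
scene 0.0898506547709563 -0.0008193386710232042
side 0.0974350804940418 0.0010091489658682375
```

Run:
```python
from h import *;import pickle
d=pickle.load(open("f0.pkl","rb"));L=np.load('loader.npy');u=np.array([np.cos(L[2]),np.sin(L[2])])
for k,uv in(('scene',(160+216/3,130+143/3)),('side',(145+159/3,140+148/3))):
    print(k,'at -60:',(ray(d[k],0,[uv],.06)[0,:2]-L[:2])@u)
a=cv2.imread('pics/p3.png')[142:168,245:280];b=cv2.imread('pics/p3b.png')[140:175,155:190]
cv2.imwrite('pics/z.png',cv2.hconcat([cv2.resize(a,(390,390)),cv2.resize(b,(390,390),interpolation=2)]))
```

```text
scene at -60: -0.06450662508503008
side at -60: -0.05990614233019515
```

View pics/z.png

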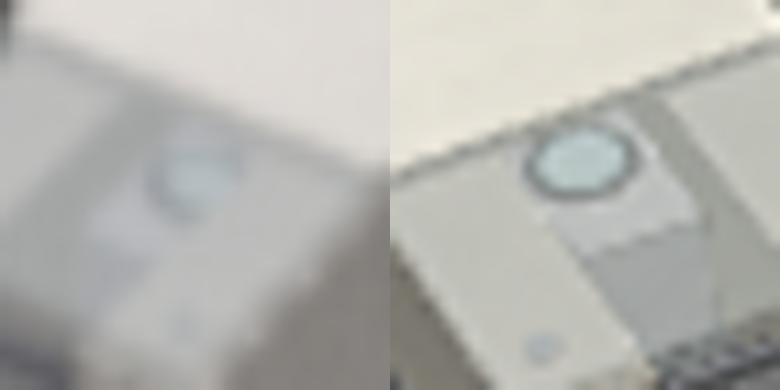

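The side view shows the whole window at (581,160) in this crop, which puts the centre at about 97 mm. Scene corrects to about 95 mm using its 4.5 mm offset at the loading place. Both agree with the 96.5 mm I expected after spring-back, so I'm handing in.

```bash
python3 -c "
from cell import arm
print(arm.finish_job())"
```

```text
the job is handed in; nothing more can be done
None
```

I laid the cartridge in the lane, pushed it through the flap and pressed it on the stop at about 9 N, then drew the pusher back, saw the flap shut and handed the job in; the hand-in returned no verdict.

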